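# Release the lock-out catch and push the tape tray home

### The arm

A 7-joint arm with a two-finger parallel gripper is mounted at the origin on the work surface. World frame = base frame: x ahead of the robot, y to its left, z up, the work surface at z = 0. Lengths are in m, angles in rad, forces in N, time in s.
With the tool pointing down it reaches from about 0.35 to 0.9 m from the base axis. Payload 19.9 kg.
Tool frame: the origin (TCP) lies at the very end of the fingers, on their centre line; the grasp point (between the pads) lies 19 mm behind it; z points along the fingers, y is the line along which they close (so a half turn about z gives the same grasp; the last joint's range is limited). The gripper opens to 85 mm and grips with 20 to 120 N. Pads are 22 mm wide; open, the fingers measure 114 mm over their backs; the gripper's body (76 mm by 85 mm) begins 54 mm behind the grasp point. The pads swing forward as they close: fully open they stand 13 mm farther back than shut.
Start: joints at [-1.246, 0.417, -0.01, 1.614, 0.005, 1.111, -0.053], TCP at [0.224, 0.584, 0.231] pointing down, gripper open.
Joint ranges: [-2.81, 2.81], [-0.39, 2.02], [-1.27, 1.25], [0.06, 2.57], [-1.19, 4.33], [0.19, 2], [-2.82, 2.82]. Speed limits (rad/s): [1.89, 1.89, 2.39, 2.39, 3.01, 3.01, 3.01].

### API

Orientations are given as a unit quaternion [x, y, z, w].
In Python, from plant import * gives the robot as it stands.
- The arm moves only by the tool jog_arm, never from a script. Its argument "commands" is a list of rows, each an object of numbers: "x", "y", "z": the shift along the tool's x, y, z in mm; "wx", "wy", "wz": the turn, a rotation vector about the tool's x, y, z in degrees; "gripper": the opening, from 0 (shut) to 1 (fully open). A call has 1 to 5 rows; each row is the pose to reach, as a shift and turn from the pose commanded when the call began, along the tool's axes at that moment; what a row does not reach only later rows make up. A row lasts 1/12 s, in which the tool goes at most 41.7 mm and 7.16 degrees, less where a joint would pass 70% of its speed; a pose out of reach is approached as far as the arm can. A call with a gripper value outside its range is refused whole. The fingers move at their own pace and stop on an object; the grip force is fixed at half the most. Time passes only in rows, so rows that repeat a pose let the fingers close. It gives the time, the measured TCP pose, the force, the opening and the grip force at its end, in the units of the state.
- get_state(): the state, without advancing time (a new reading comes with each control period).
- grab_frame(name): name is "scene" or "top" or "wrist"; returns a dict with "pixels" (400x640x3 uint8, blue, green, red), "depth" (400x640 float32, m along the optical axis (not along the pixel's ray), 0 where there is no reading), "fx", "fy", "cx", "cy" (pixels), "eye" and "rotation" of the camera in the world; the wrist camera has in their place "T_tool_cam" (4x4, takes a point from camera to tool coordinates, whose origin is the TCP and whose axes are the flange's). Camera axes: x right, y down, z forward; pixel columns grow to the right and rows downward; lengths in m; the calibration is good to about 2 mm. A picture is of the moment at which its call begins: read the wrist's pose just before it.
- hand_in(): hands the job in; it is judged then, once.
The state is a dict: "clock": time; "q": joint angles; "joint_vel": joint speeds; "joint_torque": joint torques, N m; "eef_pos": TCP position; "orientation": TCP orientation; "wrist_force": force on the tool from outside, world axes, zero at the start; "moment": the same for the moment, N m; "finger_gap": opening from 0.0 (shut) to 1.0 (fully open); "grip_force": force on a finger pad.
Only numpy, scipy, OpenCV 4.12 (cv2) and the standard library are available. Lean on these libraries where they do the work, as an engineer would, in place of code of your own. Each camera call takes 0.05 s, during which the arm holds its last target. There are 200 camera calls.

### The job

The stock tray of the counter rack has been left pulled out, and its spring catch locks it there. With the fingertips only, gripping nothing, press the catch's thumb plate down and keep it down while you push the tray's front panel past the catch, then push the tray gently all the way in, without forcing it, and come away, so that the catch springs up again. The rolls ride along lying flat in the tray, and the other things on the counter stay where they are.

Things in the scene. Friction and masses are not known exactly. Their poses are not given: they have to be found in the camera images.
- rack: Counter rack, fixed: white base 515 x 290 x 8 mm, two runners, at its rear an upper deck (local x 45 to 245, underside 150 up). Origin on the counter, midway between the runners. z up; +x = the way the tray slides in; -y = the catch side, facing the robot. Base spans local x -275 to 240, y -170 to 120. All local numbers and heights here are mm in this frame.
- tray: The sheet-metal tray: box 240 x 180 mm (local x -170 to 70 + travel, y -90 to 90), floor 24, rim 58 above the counter, with a front panel. Its origin is the rack's origin shifted by the travel.
- tray_travel (a joint): Travel of the tray along the rack's +x (m): 0 = right out, 0.13 = fully home on its end stop. Drags with about 3 N, stays where it is left (push it gently: over 35 N is rough), cannot be lifted off. Blocked at 0.012 by the catch unless that is held down; the front panel is clear past the catch's tooth from 0.026.
- wing (a point): Point on the outer (-x) face of the tray's front panel, mid-wing, in line with the flat of the thumb plate: local x -176 + tray travel, y -138, height 48; moves with the tray. The upright panel is 6 mm thick, 34 to 62 above the counter; its wing sticks out over the catch lever (local y -98 to -158) and is the face to push towards +x.
- tray_floor (a point): Centre of the tray's floor (upper face, 24 mm above the counter); moves with the tray; axes as the rack's.
- catch_angle (a joint): Angle of the catch lever (rad): 0 = up (tooth stands 9 mm into the front panel's path), 0.14 = down on its stop. From about 0.1 the tooth is below the panel. A spring lifts it: at the pad point about 5 N starts it moving, 8 to 9 N holds it fully down.
- catch: Catch lever: dark ribbed steel plate, local x -246 to -146, y -156 to -110, top 30 high when up. It turns down about a pin at its outer end (local x -255, height 38.5, y -133: the origin). Stop tooth at its inner end, runner side: x -158 to -150, y -120 to -110, top 43 when up. Beside the tooth (y -156 to -120) it is flat: a fingertip can press there and slide +x to the end, pushing the wing.
- pad (a point): Point on the thumb plate's top, 65 mm along from the pivot (local x -190, y -138, height 30 when up), midway across the flat part; sinks and tilts with the lever.
- roll_a: Masking-tape roll lying flat in the tray, outer diameter 95, inner 76, 38 mm high; origin at the centre of its underside, z is its axis. The one nearer the front panel.
- roll_b: A second such roll lying flat in the tray, farther from the front panel.
- spare_roll: Bystander: roll of masking tape lying flat on the counter in front of the rack, outer diameter 95, 50 mm high; origin at the centre of its underside.
- tin: Bystander: small paint tin, diameter 75, 90 mm high, standing on the counter on the robot's side of the rack; origin at the centre of its underside.
- knife: Bystander: filling knife 210 mm long, lying on the counter beside the rack on the robot's side; origin under its middle.
There are look-alikes about, which are no part of the job. What is shaped like the roll_b but green is not meant.

How it is judged:
By the outcome, as a careful person would: the job done as asked, in the order asked, and still so for the second after the job is handed in, with the robot touching nothing.
It also fails if it takes over 38 s, if anything falls off the work surface, if the arm or the gripper's body presses on something with over 40 N, if the wrist force passes 120 N, or if a joint passes its speed limit or range.

## Working session

There is one attempt and no reset: what is moved stays moved. The work goes in short steps, Python scripts to look and compute and a tool call to move; the robot and the scene stay as the last step left them, time stands still between calls to the robot, and variables do not carry over. Pictures are saved under pics/ and viewed, at most 10 in all, crops included, and the job is handed in when it is done.

Besides the shell and the picture viewer there is one more tool, called by a JSON object that holds its "fn" and its "kwargs", one argument or row to a line. jog_arm: Moves the arm, as the interface text tells. Its arguments: {"type":"object","properties":{"commands":{"type":"array"}},"required":["commands"]}

```bash
mkdir -p pics; python3 - <<'E'
from plant import *
import cv2,numpy as np
s=get_state(); print({k:np.round(v,3).tolist() for k,v in s.items()})
for n in("scene","top"):
    f=grab_frame(n); np.savez(f"pics/{n}.npz",**f); cv2.imwrite(f"pics/{n}1.png",f["pixels"]); print(n,f["eye"],np.round(f["rotation"],3).tolist(),f["fx"],f["cx"],f["cy"])
E
```

```text
{'clock': 0.0, 'q': [-1.246, 0.418, -0.01, 1.614, 0.005, 1.111, -0.053], 'joint_vel': [-0.0, -0.001, -0.002, 0.0, -0.0, 0.0, -0.0], 'joint_torque': [-0.0, -86.44, 0.678, -43.493, 0.019, 0.007, -0.0], 'eef_pos': [0.223, 0.583, 0.231], 'orientation': [0.182, 0.983, -0.001, -0.0], 'wrist_force': [-0.115, -0.153, 0.184], 'moment': [0.039, -0.041, 0.043], 'grip_force': 0.0, 'finger_gap': 1.003}
scene [1.23973581 0.31696965 1.1817835 ] [0.531, 0.801, -0.23, -0.151] 500.6139042771099 331.8624935843208 195.91126123790187
top [0.54183492 0.03809648 1.05673748] [0.709, -0.705, 0.018, -0.016] 378.0127461896808 318.93224611091694 200.968054709042
```

View pics/top1.png

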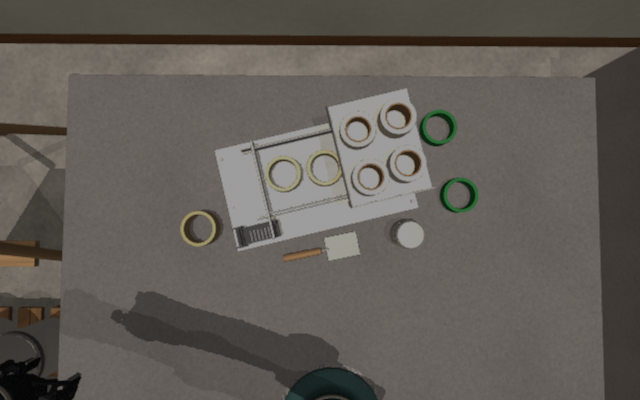

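View pics/scene1.png

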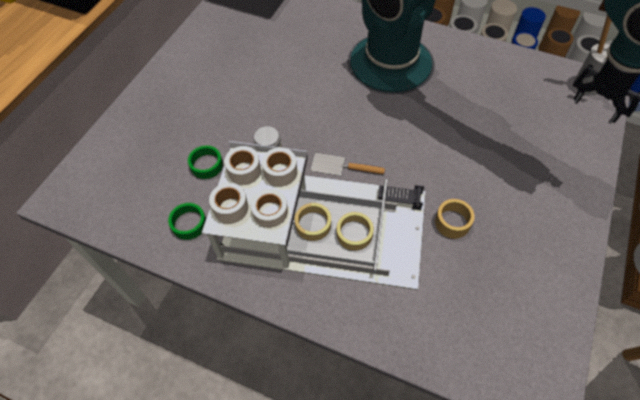

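The top view shows the rack base with its corners at about (216,150), (238,250) and (417,207). The catch is at (257,233), the front panel runs from (248,145) to (270,222), the knife is at (285–360,248), the tin at (409,234) and the spare roll at (199,228). The scene view agrees: the catch is at (405,195) and its black pivot at (419,197).

```bash
cat > h.py <<'E'
import numpy as np,cv2
from scipy.spatial.transform import Rotation as R
def ray(f,uv,z):
    uv=np.atleast_2d(uv).astype(float); d=np.c_[(uv[:,0]-f["cx"])/f["fx"],(uv[:,1]-f["cy"])/f["fy"],np.ones(len(uv))]
    M=np.array(f["rotation"]); M=R.from_quat(M).as_matrix() if M.size==4 else M
    d=d@M.T; e=np.array(f["eye"]); return e+d*((z-e[2])/d[:,2])[:,None]
E
python3 - <<'E'
from h import *
f={k:v for k,v in np.load("pics/top.npz").items()}
g=cv2.cvtColor(f["pixels"],cv2.COLOR_BGR2GRAY).astype(float)
print(g[190,195:250:3],g[195:240,300][::2])
# subpixel edges: left edge rows 158..225, front edge cols 285..400
L=[];F=[]
for r in range(160,226,3):
    c0=int(216+(r-150)*.22); p=g[r,c0-8:c0+9]; d=np.diff(p); i=d.argmax(); L.append((c0-8+i+.5,r))
for c in range(284,408,4):
    r0=int(250-(c-238)*.24); p=g[r0-8:r0+9,c]; d=-np.diff(p); i=d.argmax(); F.append((c,r0-8+i+.5))
def line(P):
    P=np.float32(ray(f,P,.008)[:,:2]); return cv2.fitLine(P,cv2.DIST_HUBER,0,.001,.001).ravel()
a,b=line(L),line(F); print(a,b)
ya=np.degrees(np.arctan2(*(a[1::-1]))); print("left dir",ya,"front dir",np.degrees(np.arctan2(b[1],b[0])))
ex=b[:2]*(1 if b[1]<0 else -1); ey=np.array([-ex[1],ex[0]])
t=np.linalg.solve(np.c_[a[:2],-b[:2]],b[2:]-a[2:]); corner=a[2:]+t[0]*a[:2]
o=corner+.275*ex+.170*ey
yaw=np.arctan2(ex[1],ex[0]); print("corner",corner,"origin",o,"yaw",np.degrees(yaw))
np.save("rack.npy",[*o,yaw])
def proj(l):
    l=np.array(l)/1000; w=np.c_[o+l[:,:1]*ex+l[:,1:2]*ey,l[:,2]]
    M=R.from_quat(f["rotation"]).as_matrix(); c=(w-f["eye"])@M; return c[:,:2]/c[:,2:]*[f["fx"],f["fy"]]+[f["cx"],f["cy"]]
im=cv2.resize(f["pixels"][120:270,180:440],None,fx=3,fy=3,interpolation=cv2.INTER_CUBIC)
P=[(-275,-170,8),(240,-170,8),(-275,120,8),(-190,-138,30),(-246,-156,30),(-246,-110,30),(-146,-156,30),(-176,-138,62),(-176,-158,62),(-176,90,62),(45,-90,160),(-164,-158,62)]
for u in proj(P): cv2.circle(im,tuple(int(round(v)) for v in (u-[180,120]+.5)*3),3,(0,0,255),1)
cv2.imwrite("pics/chk.png",im)
for n,u in dict(spare=(199,228),tin=(409,234),knife=(320,250)).items(): print(n,ray(f,u,.05 if n!="knife" else 0.01))
E
```

```text
[ 99.  99.  99.  98. 102. 105. 102. 103. 101. 100. 157. 156. 157. 157.
 157. 157. 156. 157. 157.] [157. 156. 156. 156. 156. 127. 142. 130. 157. 158. 157. 157. 157. 157.
 157. 156. 157. 156. 157. 157. 156.  97.  98.]
[0.9706295  0.24057914 0.63821083 0.30690247] [ 0.24755095 -0.9688749   0.5285724  -0.05183299]
left dir 13.920725 front dir -75.66736
corner [0.44890285 0.2599808 ] origin [0.6816881  0.03562386] yaw -75.66736
spare [[0.51584846 0.35393759 0.05      ]]
tin [[ 0.50319885 -0.20387891  0.05      ]]
knife [[0.45628807 0.0320993  0.01      ]]
```

View pics/chk.png

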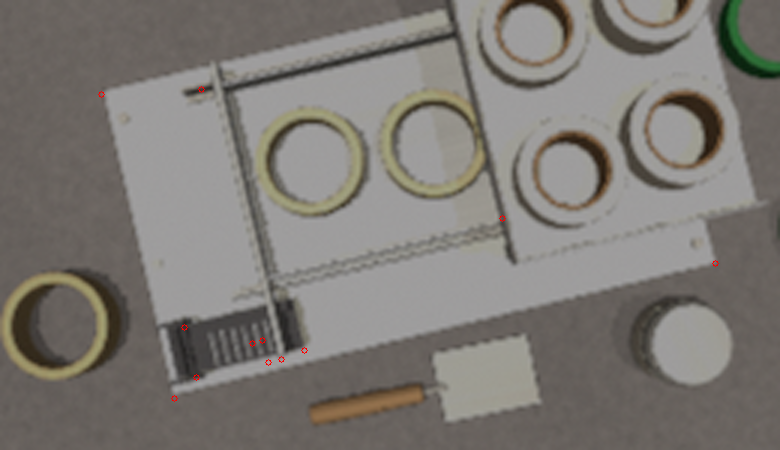

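The marks sit within a few mm of the base corners, catch and panel, so this is good enough for the approach. I'll refit the rack with a robust orthogonal fit and work out the first move.

```bash
cat >> h.py <<'E'
def rack(): 
    ox,oy,yaw=np.load("rack.npy"); return np.array([ox,oy,0]),R.from_euler("z",yaw)
def local(p): o,r=rack(); return r.inv().apply(np.array(p)-o)*1000
def plan(s,l):
    "tool shift (mm) and turn (deg) to rack-local l, tool down, closing line along rack x"
    o,r=rack(); T=R.from_quat(s["orientation"]); w=o+r.apply(np.array(l)/1000)
    G=min((r*R.from_matrix(m) for m in ([[0,1,0],[1,0,0],[0,0,-1]],[[0,-1,0],[-1,0,0],[0,0,-1]])),key=lambda G:(T.inv()*G).magnitude())
    return np.round(T.inv().apply(w-s["eef_pos"])*1000,1),np.round((T.inv()*G).as_rotvec(degrees=True),1)
E
python3 - <<'E'
from plant import *
from h import *
f={k:v for k,v in np.load("pics/top.npz").items()}
g=cv2.cvtColor(f["pixels"],cv2.COLOR_BGR2GRAY).astype(float)
from scipy.optimize import least_squares
L=[];F=[]
sub=lambda p:np.interp(128,p,np.arange(len(p)))
for r in range(160,226,3):
    c0=int(216+(r-150)*.22); L.append((c0-6+sub(np.maximum.accumulate(g[r,c0-6:c0+7])),r))
for c in range(290,404,4):
    r0=int(250-(c-238)*.24); p=g[r0-9:r0+10,c]; i=np.where((p[:-1]>128)&(p[1:]<=128))[0]
    if len(i): i=i[0]; F.append((c,r0-9+i+(p[i]-128)/(p[i]-p[i+1])))
a,b=ray(f,L,.008)[:,:2],ray(f,F,.008)[:,:2]
def res(v):
    r=R.from_euler("z",v[2]).as_matrix()[:2,:2]; return np.r_[(a-v[:2])@r[:,0]+.275,(b-v[:2])@r[:,1]+.170]*1000
s=least_squares(res,np.load("rack.npy"),loss="soft_l1"); print(s.x,np.degrees(s.x[2]),np.round(s.fun,1) if 0 else np.round(res(s.x),1))
np.save("rack.npy",s.x)
print(plan(get_state(),[-200,-138,230]))
E
```

```text
[ 0.68342828  0.03414795 -1.32920246] -76.15769111826695 [-0.4 -0.5  0.1 -0.  -0.7 -0.2  0.6 -0.3 -0.2  0.1 -0.  -0.5  0.4  0.5
 -0.4  0.3  0.6 -0.1  0.   0.8  0.3 -0.2  0.1  0.5  0.1  0.1  0.6  0.6
 -0.2  0.2 -0.1 -0.2  0.1  0.  -0.  -0.3 -0.3  0.4 -0.5 -0.4 -0.1 -0.
 -0.7 -0.4 -0.4  0.  -0.1  0.3  0.3  0.1  0.4]
(array([-398.6, -262.9,    1. ]), array([ -0.1,  -0. , -34.8]))
```

{"fn": "jog_arm", "kwargs": {
  "commands": [
    {"x": -35, "y": -22, "wz": -7, "gripper": 0},
    {"x": -70, "y": -45, "wz": -14, "gripper": 0},
    {"x": -105, "y": -68, "wz": -21, "gripper": 0},
    {"x": -140, "y": -90, "wz": -28, "gripper": 0},
    {"x": -175, "y": -115, "wz": -35, "gripper": 0}
  ]
}}

```text
$.commands[0]: bad value
```

```bash
python3 -c "
from plant import *
from h import *
s=get_state();print(plan(s,[-205,-138,150]),s['eef_pos'],s['clock'])"
```

```text
(array([-395.7, -258.7,   81. ]), array([ -0.1,  -0. , -34.8])) [0.22342373 0.58336013 0.23071251] 0.1
```

{"fn": "jog_arm", "kwargs": {
  "commands": [
    {"x": -35, "y": -22, "z": 0, "wx": 0, "wy": 0, "wz": -7, "gripper": 0},
    {"x": -70, "y": -45, "z": 0, "wx": 0, "wy": 0, "wz": -14, "gripper": 0},
    {"x": -105, "y": -68, "z": 0, "wx": 0, "wy": 0, "wz": -21, "gripper": 0},
    {"x": -140, "y": -90, "z": 0, "wx": 0, "wy": 0, "wz": -28, "gripper": 0},
    {"x": -175, "y": -115, "z": 0, "wx": 0, "wy": 0, "wz": -35, "gripper": 0}
  ]
}}

```text
clock: 0.52
eef_pos: [0.3397, 0.4227, 0.2311]
orientation: [-0.112, 0.994, -0.0, -0.0]
wrist_force: [0.3, -0.2, 0.1]
finger_gap: 0.299
grip_force: 0.0
```

```bash
python3 -c "
from plant import *
from h import *
s=get_state();print(plan(s,[-205,-138,150]),s['eef_pos'],s['clock'])"
```

```text
(array([-107.3, -252.6,   81.2]), array([-0., -0., -1.])) [0.33968044 0.42268924 0.23108946] 0.5167
```

{"fn": "jog_arm", "kwargs": {
  "commands": [
    {"x": -15, "y": -37, "z": 8, "wx": 0, "wy": 0, "wz": -1, "gripper": 0},
    {"x": -30, "y": -74, "z": 18, "wx": 0, "wy": 0, "wz": -1, "gripper": 0},
    {"x": -46, "y": -110, "z": 28, "wx": 0, "wy": 0, "wz": -1, "gripper": 0},
    {"x": -61, "y": -146, "z": 38, "wx": 0, "wy": 0, "wz": -1, "gripper": 0},
    {"x": -75, "y": -180, "z": 45, "wx": 0, "wy": 0, "wz": -1, "gripper": 0}
  ]
}}

```text
clock: 0.93
eef_pos: [0.4516, 0.2628, 0.1854]
orientation: [-0.118, 0.993, -0.0, -0.0]
wrist_force: [0.6, 0.2, 0.5]
finger_gap: -0.002
grip_force: 0.0
```

{"fn": "jog_arm", "kwargs": {
  "commands": [
    {"x": -14, "y": -30, "z": 15, "wx": 0, "wy": 0, "wz": 0, "gripper": 0},
    {"x": -28, "y": -60, "z": 28, "wx": 0, "wy": 0, "wz": 0, "gripper": 0},
    {"x": -32, "y": -72, "z": 36, "wx": 0, "wy": 0, "wz": 0, "gripper": 0},
    {"x": -32, "y": -72, "z": 36, "wx": 0, "wy": 0, "wz": 0, "gripper": 0},
    {"x": -32, "y": -72, "z": 36, "wx": 0, "wy": 0, "wz": 0, "gripper": 0}
  ]
}}

```text
clock: 1.35
eef_pos: [0.4987, 0.202, 0.1498]
orientation: [-0.117, 0.993, -0.0, -0.001]
wrist_force: [-0.4, 0.5, 0.3]
finger_gap: -0.002
grip_force: 0.0
```

```bash
cat > look.py <<'E'
from plant import *
from h import *
import sys
s=get_state();print(plan(s,[-205,-138,60]),s['eef_pos'],s['clock'],local(s['eef_pos']),s['wrist_force'])
f=grab_frame("wrist");T=R.from_quat(s['orientation']);M=np.array(f["T_tool_cam"])
f["eye"]=np.array(s['eef_pos'])+T.apply(M[:3,3]);f["rotation"]=T.as_matrix()@M[:3,:3]
np.savez(f"pics/{sys.argv[1]}.npz",**f)
im=f["pixels"].copy();o,r=rack()
for l in [(-190,-138,30),(-246,-156,30),(-246,-110,30),(-146,-156,30),(-150,-120,43),(-158,-110,43),(-176,-158,62),(-176,-98,62),(-176,-138,48)]:
    c=(o+r.apply(np.array(l)/1000)-f["eye"])@f["rotation"]; u=c[:2]/c[2]*[f["fx"],f["fy"]]+[f["cx"],f["cy"]]
    if c[2]>0: cv2.circle(im,tuple(int(round(v)) for v in u),4,(0,0,255),1)
cv2.imwrite(f"pics/{sys.argv[1]}.png",im)
E
python3 look.py w1
```

```text
(array([-1.3, -2.1, 89.8]), array([-0. , -0.1, -0.4])) [0.49874742 0.20201776 0.1497953 ] 1.35 [-207.17950851 -139.15439936  149.79529954] [-0.38073319  0.49271204  0.32245884]
```

View pics/w1.png

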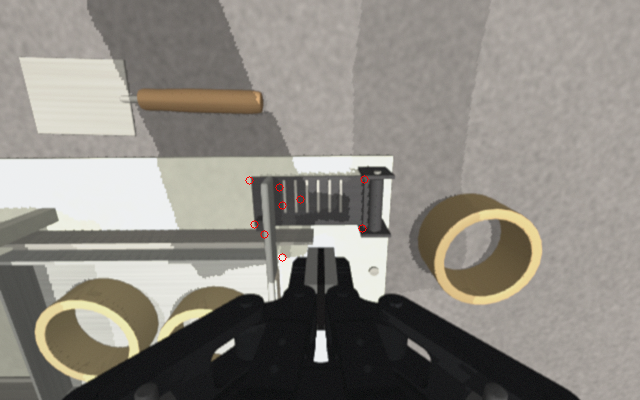

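The wrist view shows the catch plate over columns 252–365, rows 178–225, and the marks fit it. The wing edge is at column ~275, about 5 mm past the zero-travel mark (282,187). The shut fingertips are at (322,260). The tray is therefore out by about 5 mm of travel and the rack pose is good. Next I tilt the tool 12° so the tip leads, and descend over the plate.

{"fn": "jog_arm", "kwargs": {
  "commands": [
    {"x": -1, "y": -1, "z": 20, "wx": 6, "wy": 0, "wz": 0, "gripper": 0},
    {"x": -1, "y": -3, "z": 50, "wx": 12, "wy": 0, "wz": 0, "gripper": 0},
    {"x": -1, "y": -4, "z": 80, "wx": 12, "wy": 0, "wz": 0, "gripper": 0},
    {"x": -1, "y": -4, "z": 103, "wx": 12, "wy": 0, "wz": 0, "gripper": 0},
    {"x": -1, "y": -4, "z": 103, "wx": 12, "wy": 0, "wz": 0, "gripper": 0}
  ]
}}

```text
clock: 1.82
eef_pos: [0.4981, 0.1999, 0.044]
orientation: [-0.119, 0.987, -0.105, 0.01]
wrist_force: [-0.8, -0.4, -0.8]
finger_gap: -0.0
grip_force: 0.0
```

```bash
python3 look.py w2
```

```text
(array([ -2.2,  -3.6, -15.6]), array([-12.1,  -0.3,  -0.1])) [0.49808059 0.19986048 0.04397759] 1.8167 [-205.24441749 -140.31798937   43.97758685] [-0.78069589 -0.37269853 -0.76759922]
```

View pics/w2.png

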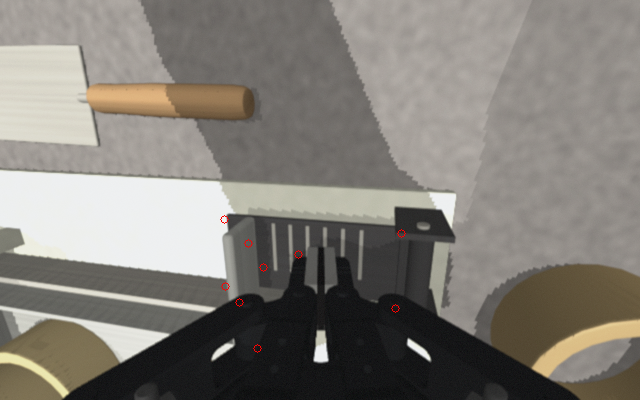

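The tip, at (322,250), stands over the ribbed plate. The wing's end face is at columns 225–258, with a clear gap between. I move forward a little and press.

{"fn": "jog_arm", "kwargs": {
  "commands": [
    {"x": -2, "y": -5, "z": 5, "wx": 0, "wy": 0, "wz": 0, "gripper": 0},
    {"x": -2, "y": -10, "z": 10, "wx": 0, "wy": 0, "wz": 0, "gripper": 0},
    {"x": -2, "y": -10, "z": 11, "wx": 0, "wy": 0, "wz": 0, "gripper": 0},
    {"x": -2, "y": -9.5, "z": 13, "wx": 0, "wy": 0, "wz": 0, "gripper": 0},
    {"x": -2, "y": -9.5, "z": 13, "wx": 0, "wy": 0, "wz": 0, "gripper": 0}
  ]
}}

```text
clock: 2.28
eef_pos: [0.5058, 0.1876, 0.037]
orientation: [-0.117, 0.988, -0.104, 0.013]
wrist_force: [0.7, 0.6, -0.0]
finger_gap: -0.0
grip_force: 0.0
```

{"fn": "jog_arm", "kwargs": {
  "commands": [
    {"x": 0, "y": 0.2, "z": 1, "wx": 0, "wy": 0, "wz": 0, "gripper": 0},
    {"x": 0, "y": 0.4, "z": 2, "wx": 0, "wy": 0, "wz": 0, "gripper": 0},
    {"x": 0, "y": 0.6, "z": 3, "wx": 0, "wy": 0, "wz": 0, "gripper": 0},
    {"x": 0, "y": 0.8, "z": 4, "wx": 0, "wy": 0, "wz": 0, "gripper": 0},
    {"x": 0, "y": 0.8, "z": 4, "wx": 0, "wy": 0, "wz": 0, "gripper": 0}
  ]
}}

```text
clock: 2.7
eef_pos: [0.5055, 0.1876, 0.0323]
orientation: [-0.117, 0.988, -0.104, 0.012]
wrist_force: [-0.4, -0.9, 0.5]
finger_gap: -0.001
grip_force: 0.0
```

{"fn": "jog_arm", "kwargs": {
  "commands": [
    {"x": 0, "y": 0.2, "z": 1, "wx": 0, "wy": 0, "wz": 0, "gripper": 0},
    {"x": 0, "y": 0.4, "z": 2, "wx": 0, "wy": 0, "wz": 0, "gripper": 0},
    {"x": 0, "y": 0.6, "z": 3, "wx": 0, "wy": 0, "wz": 0, "gripper": 0},
    {"x": 0, "y": 0.8, "z": 4, "wx": 0, "wy": 0, "wz": 0, "gripper": 0},
    {"x": 0, "y": 0.8, "z": 4, "wx": 0, "wy": 0, "wz": 0, "gripper": 0}
  ]
}}

```text
clock: 3.12
eef_pos: [0.5056, 0.1881, 0.0285]
orientation: [-0.117, 0.988, -0.104, 0.012]
wrist_force: [-2.7, 1.7, 6.0]
finger_gap: -0.003
grip_force: 3.2
```

```bash
cat > st.py <<'E'
from plant import *
from h import *
s=get_state();o,r=rack();print("local",np.round(local(s['eef_pos']),1),"F local",np.round(r.inv().apply(s['wrist_force']),1),"tilt",plan(s,[0,0,0])[1],s['clock'])
E
python3 st.py
```

```text
local [-192.  -135.8   28.5] F local [-2.3 -2.2  6. ] tilt [-12.   -0.   -0.3] 3.1167
```

{"fn": "jog_arm", "kwargs": {
  "commands": [
    {"x": 1, "y": 0.2, "z": 1, "wx": 0, "wy": 0, "wz": 0, "gripper": 0},
    {"x": 1, "y": 0.4, "z": 2, "wx": 0, "wy": 0, "wz": 0, "gripper": 0},
    {"x": 1, "y": 0.6, "z": 3, "wx": 0, "wy": 0, "wz": 0, "gripper": 0},
    {"x": 1, "y": 0.8, "z": 4, "wx": 0, "wy": 0, "wz": 0, "gripper": 0},
    {"x": 1, "y": 0.8, "z": 4, "wx": 0, "wy": 0, "wz": 0, "gripper": 0}
  ]
}}

```text
clock: 3.53
eef_pos: [0.5053, 0.1887, 0.0248]
orientation: [-0.117, 0.988, -0.103, 0.013]
wrist_force: [-0.1, 4.6, 9.5]
finger_gap: 0.002
grip_force: 4.6
```

```bash
python3 st.py
```

```text
local [-192.6 -136.    24.8] F local [-4.5  1.   9.5] tilt [-11.9   0.1  -0.3] 3.5333
```

{"fn": "jog_arm", "kwargs": {
  "commands": [
    {"x": 1, "y": 0.2, "z": 1, "wx": 0, "wy": 0, "wz": 0, "gripper": 0},
    {"x": 1, "y": 0.4, "z": 2, "wx": 0, "wy": 0, "wz": 0, "gripper": 0},
    {"x": 1, "y": 0.6, "z": 3, "wx": 0, "wy": 0, "wz": 0, "gripper": 0},
    {"x": 1, "y": 0.6, "z": 3, "wx": 0, "wy": 0, "wz": 0, "gripper": 0}
  ]
}}

```text
clock: 3.87
eef_pos: [0.505, 0.1887, 0.0225]
orientation: [-0.117, 0.988, -0.103, 0.014]
wrist_force: [-1.9, 5.1, 24.1]
finger_gap: 0.002
grip_force: 11.1
```

```bash
python3 st.py
```

```text
local [-192.8 -136.3   22.5] F local [-5.4 -0.7 24.1] tilt [-11.9   0.2  -0.3] 3.8667
```

The catch is on its stop (24 N). I slide forward along the lever's slope.

{"fn": "jog_arm", "kwargs": {
  "commands": [
    {"x": 1, "y": -2, "z": 0.2, "wx": 0, "wy": 0, "wz": 0, "gripper": 0},
    {"x": 1, "y": -4, "z": 0.9, "wx": 0, "wy": 0, "wz": 0, "gripper": 0},
    {"x": 1, "y": -6, "z": 1.6, "wx": 0, "wy": 0, "wz": 0, "gripper": 0},
    {"x": 1, "y": -8, "z": 2.3, "wx": 0, "wy": 0, "wz": 0, "gripper": 0},
    {"x": 1, "y": -10, "z": 3, "wx": 0, "wy": 0, "wz": 0, "gripper": 0}
  ]
}}

```text
clock: 4.28
eef_pos: [0.5062, 0.178, 0.0213]
orientation: [-0.117, 0.988, -0.103, 0.014]
wrist_force: [-1.1, 2.8, 13.2]
finger_gap: -0.002
grip_force: 6.2
```

```bash
python3 st.py
```

```text
local [-182.1 -137.7   21.3] F local [-3.  -0.4 13.2] tilt [-11.9   0.1  -0.3] 4.2833
```

{"fn": "jog_arm", "kwargs": {
  "commands": [
    {"x": 0, "y": -2, "z": 0.9, "wx": 0, "wy": 0, "wz": 0, "gripper": 0},
    {"x": 0, "y": -4, "z": 1.7, "wx": 0, "wy": 0, "wz": 0, "gripper": 0},
    {"x": 0, "y": -6, "z": 2.5, "wx": 0, "wy": 0, "wz": 0, "gripper": 0},
    {"x": 0, "y": -8, "z": 3.2, "wx": 0, "wy": 0, "wz": 0, "gripper": 0},
    {"x": 0, "y": -10, "z": 3.9, "wx": 0, "wy": 0, "wz": 0, "gripper": 0}
  ]
}}

```text
clock: 4.7
eef_pos: [0.5088, 0.1684, 0.0198]
orientation: [-0.118, 0.988, -0.103, 0.014]
wrist_force: [-1.4, 7.6, 17.4]
finger_gap: -0.001
grip_force: 9.4
```

```bash
python3 st.py
```

```text
local [-172.1 -137.5   19.8] F local [-7.7  0.5 17.4] tilt [-11.9   0.2  -0.3] 4.7
```

{"fn": "jog_arm", "kwargs": {
  "commands": [
    {"x": 0, "y": -2, "z": 0.7, "wx": 0, "wy": 0, "wz": 0, "gripper": 0},
    {"x": 0, "y": -4, "z": 1.4, "wx": 0, "wy": 0, "wz": 0, "gripper": 0},
    {"x": 0, "y": -6, "z": 2.1, "wx": 0, "wy": 0, "wz": 0, "gripper": 0},
    {"x": 0, "y": -8, "z": 2.8, "wx": 0, "wy": 0, "wz": 0, "gripper": 0},
    {"x": 0, "y": -10, "z": 3.5, "wx": 0, "wy": 0, "wz": 0, "gripper": 0}
  ]
}}

```text
clock: 5.12
eef_pos: [0.5112, 0.1581, 0.0184]
orientation: [-0.118, 0.988, -0.103, 0.014]
wrist_force: [-2.3, 10.5, 17.2]
finger_gap: -0.0
grip_force: 8.5
```

```bash
python3 st.py; python3 look.py w3 >/dev/null
```

```text
local [-161.6 -137.5   18.4] F local [-10.8   0.3  17.2] tilt [-11.9   0.2  -0.3] 5.1167
```

View pics/w3.png

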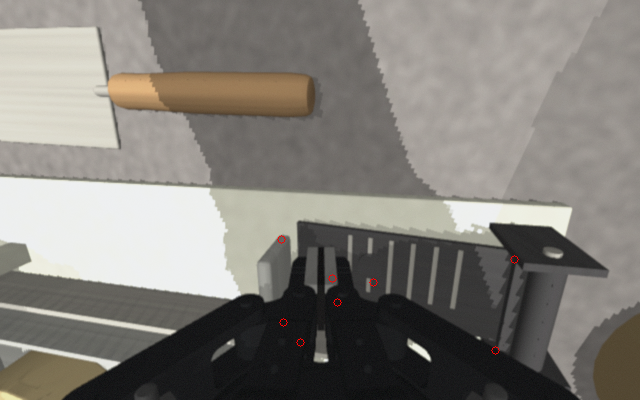

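The view shows the plate's inner end at column 298. The wing's outer face, top corner about (290,236), touches the fingers and lies at the plate end. I check its travel by casting a ray.

```bash
python3 - <<'E'
from h import *
f=dict(np.load("pics/w3.npz"))
for u in [(290,236),(258,262),(281,240)]: print(u,np.round(local(ray(f,u,.062)[0]),1))
print(np.round(local(ray(f,(298,222),.0155)[0]),1))
E
```

```text
(290, 236) [-161.1 -172.9   62. ]
(258, 262) [-148.3 -161.3   62. ]
(281, 240) [-157.7 -171.1   62. ]
[-150.4 -159.3   15.5]
```

{"fn": "jog_arm", "kwargs": {
  "commands": [
    {"x": 0, "y": -2, "z": 0.7, "wx": 0, "wy": 0, "wz": 0, "gripper": 0},
    {"x": 0, "y": -4, "z": 1.4, "wx": 0, "wy": 0, "wz": 0, "gripper": 0},
    {"x": 0, "y": -6, "z": 2.1, "wx": 0, "wy": 0, "wz": 0, "gripper": 0},
    {"x": 0, "y": -8, "z": 2.8, "wx": 0, "wy": 0, "wz": 0, "gripper": 0}
  ]
}}

```text
clock: 5.5
eef_pos: [0.5134, 0.1496, 0.0176]
orientation: [-0.118, 0.988, -0.103, 0.014]
wrist_force: [-2.5, 5.7, 25.0]
finger_gap: 0.004
grip_force: 11.0
```

```bash
python3 st.py
```

```text
local [-152.8 -137.5   17.6] F local [-6.2 -1.1 25. ] tilt [-11.9   0.2  -0.3] 5.5
```

```bash
python3 look.py w4 >/dev/null; python3 - <<'E'
import cv2
im=cv2.imread('pics/w4.png')[180:380,160:480]; cv2.imwrite('pics/w4c.png',cv2.resize(im,None,fx=2.5,fy=2.5,interpolation=cv2.INTER_CUBIC))
E
```

```text
(no output)
```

View pics/w4c.png

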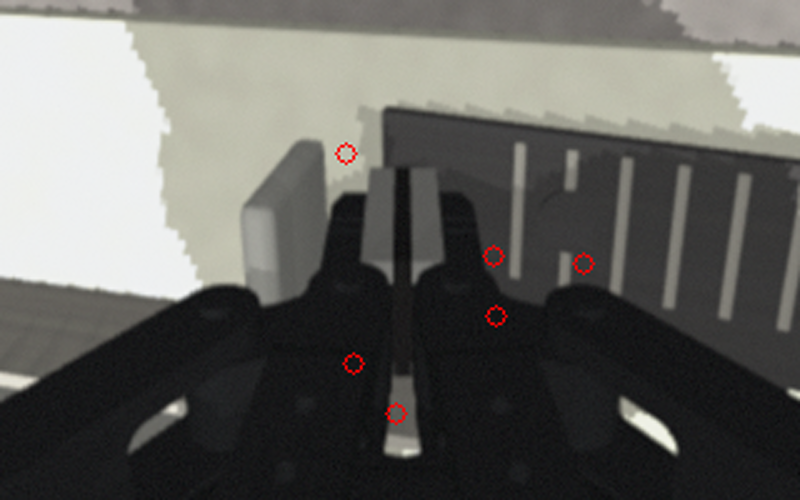

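```bash
python3 - <<'E'
from h import *
f=dict(np.load("pics/w4.npz"))
print(np.round(local(ray(f,(270,264),.062)[0]),1),np.round(local(ray(f,(290,238),.034)[0]),1),np.round(local(ray(f,(314,223),.0155)[0]),1),np.round(local(ray(f,(314,223),.030)[0]),1))
E
```

```text
[-144.5 -161.4   62. ] [-143.3 -159.1   34. ] [-150.1 -159.6   15.5] [-153.5 -165.6   30. ]
```

The wing's outer face is at x ≈ -142, so travel is about 0.034, past the 0.026 tooth limit, with the catch still held down. I let the tip rise off the plate with a slight forward push, then push the tray home.

{"fn": "jog_arm", "kwargs": {
  "commands": [
    {"x": 0, "y": -2, "z": 0, "wx": 0, "wy": 0, "wz": 0, "gripper": 0},
    {"x": 0, "y": -4, "z": -6, "wx": 0, "wy": 0, "wz": 0, "gripper": 0},
    {"x": 0, "y": -6, "z": -12, "wx": 0, "wy": 0, "wz": 0, "gripper": 0},
    {"x": 0, "y": -8, "z": -18, "wx": 0, "wy": 0, "wz": 0, "gripper": 0},
    {"x": 0, "y": -10, "z": -23, "wx": 0, "wy": 0, "wz": 0, "gripper": 0}
  ]
}}

```text
clock: 5.97
eef_pos: [0.5129, 0.1432, 0.0413]
orientation: [-0.117, 0.988, -0.104, 0.012]
wrist_force: [-0.5, 2.7, -2.6]
finger_gap: -0.003
grip_force: 1.6
```

{"fn": "jog_arm", "kwargs": {
  "commands": [
    {"x": 0, "y": -2, "z": 0.4, "wx": 0, "wy": 0, "wz": 0, "gripper": 0},
    {"x": 0, "y": -4, "z": 0.8, "wx": 0, "wy": 0, "wz": 0, "gripper": 0},
    {"x": 0, "y": -6, "z": 1.3, "wx": 0, "wy": 0, "wz": 0, "gripper": 0},
    {"x": 0, "y": -8, "z": 1.7, "wx": 0, "wy": 0, "wz": 0, "gripper": 0},
    {"x": 0, "y": -10, "z": 2.1, "wx": 0, "wy": 0, "wz": 0, "gripper": 0}
  ]
}}

```text
clock: 6.38
eef_pos: [0.5156, 0.1329, 0.0407]
orientation: [-0.117, 0.988, -0.104, 0.012]
wrist_force: [-1.1, 3.5, 2.7]
finger_gap: 0.001
grip_force: 1.6
```

```bash
python3 st.py
```

```text
local [-136.  -139.3   40.7] F local [-3.6 -0.2  2.7] tilt [-12.   -0.   -0.3] 6.3833
```

{"fn": "jog_arm", "kwargs": {
  "commands": [
    {"x": 0, "y": -3, "z": 0.6, "wx": 0, "wy": 0, "wz": 0, "gripper": 0},
    {"x": 0, "y": -7, "z": 1.5, "wx": 0, "wy": 0, "wz": 0, "gripper": 0},
    {"x": 0, "y": -11, "z": 2.3, "wx": 0, "wy": 0, "wz": 0, "gripper": 0},
    {"x": 0, "y": -15, "z": 3.2, "wx": 0, "wy": 0, "wz": 0, "gripper": 0},
    {"x": 0, "y": -19, "z": 4, "wx": 0, "wy": 0, "wz": 0, "gripper": 0}
  ]
}}

```text
clock: 6.8
eef_pos: [0.5203, 0.1138, 0.0409]
orientation: [-0.117, 0.988, -0.104, 0.012]
wrist_force: [1.7, 3.6, -0.9]
finger_gap: -0.003
grip_force: 1.8
```

{"fn": "jog_arm", "kwargs": {
  "commands": [
    {"x": 0, "y": -4, "z": 0.8, "wx": 0, "wy": 0, "wz": 0, "gripper": 0},
    {"x": 0, "y": -8, "z": 1.7, "wx": 0, "wy": 0, "wz": 0, "gripper": 0},
    {"x": 0, "y": -12, "z": 2.5, "wx": 0, "wy": 0, "wz": 0, "gripper": 0},
    {"x": 0, "y": -16, "z": 3.4, "wx": 0, "wy": 0, "wz": 0, "gripper": 0},
    {"x": 0, "y": -20, "z": 4.2, "wx": 0, "wy": 0, "wz": 0, "gripper": 0}
  ]
}}

```text
clock: 7.22
eef_pos: [0.525, 0.0941, 0.041]
orientation: [-0.117, 0.988, -0.104, 0.012]
wrist_force: [1.6, 3.4, -0.8]
finger_gap: -0.002
grip_force: 1.8
```

{"fn": "jog_arm", "kwargs": {
  "commands": [
    {"x": 0, "y": -4, "z": 0.8, "wx": 0, "wy": 0, "wz": 0, "gripper": 0},
    {"x": 0, "y": -8, "z": 1.7, "wx": 0, "wy": 0, "wz": 0, "gripper": 0},
    {"x": 0, "y": -12, "z": 2.5, "wx": 0, "wy": 0, "wz": 0, "gripper": 0},
    {"x": 0, "y": -15, "z": 3.2, "wx": 0, "wy": 0, "wz": 0, "gripper": 0},
    {"x": 0, "y": -17, "z": 3.6, "wx": 0, "wy": 0, "wz": 0, "gripper": 0}
  ]
}}

```text
clock: 7.63
eef_pos: [0.529, 0.077, 0.041]
orientation: [-0.117, 0.988, -0.104, 0.012]
wrist_force: [0.4, 4.0, -0.5]
finger_gap: 0.0
grip_force: 1.7
```

```bash
python3 st.py
```

```text
local [ -78.5 -139.7   41. ] F local [-3.8  1.4 -0.5] tilt [-12.   -0.   -0.3] 7.6333
```

{"fn": "jog_arm", "kwargs": {
  "commands": [
    {"x": 0, "y": -2, "z": 0.4, "wx": 0, "wy": 0, "wz": 0, "gripper": 0},
    {"x": 0, "y": -4, "z": 0.8, "wx": 0, "wy": 0, "wz": 0, "gripper": 0},
    {"x": 0, "y": -6, "z": 1.3, "wx": 0, "wy": 0, "wz": 0, "gripper": 0},
    {"x": 0, "y": -8, "z": 1.7, "wx": 0, "wy": 0, "wz": 0, "gripper": 0},
    {"x": 0, "y": -10, "z": 2.1, "wx": 0, "wy": 0, "wz": 0, "gripper": 0}
  ]
}}

```text
clock: 8.05
eef_pos: [0.5314, 0.0675, 0.041]
orientation: [-0.117, 0.988, -0.104, 0.012]
wrist_force: [1.0, 3.8, 0.5]
finger_gap: 0.001
grip_force: 1.6
```

{"fn": "jog_arm", "kwargs": {
  "commands": [
    {"x": 0, "y": -1, "z": 0.2, "wx": 0, "wy": 0, "wz": 0, "gripper": 0},
    {"x": 0, "y": -2, "z": 0.4, "wx": 0, "wy": 0, "wz": 0, "gripper": 0},
    {"x": 0, "y": -3, "z": 0.6, "wx": 0, "wy": 0, "wz": 0, "gripper": 0},
    {"x": 0, "y": -4, "z": 0.8, "wx": 0, "wy": 0, "wz": 0, "gripper": 0}
  ]
}}

```text
clock: 8.38
eef_pos: [0.5323, 0.0636, 0.041]
orientation: [-0.117, 0.988, -0.104, 0.012]
wrist_force: [1.2, 4.4, -1.2]
finger_gap: 0.002
grip_force: 1.6
```

```bash
python3 st.py
```

```text
local [ -64.7 -139.7   41. ] F local [-4.   2.3 -1.2] tilt [-12.   -0.   -0.3] 8.3833
```

{"fn": "jog_arm", "kwargs": {
  "commands": [
    {"x": 0, "y": -1, "z": 0.2, "wx": 0, "wy": 0, "wz": 0, "gripper": 0},
    {"x": 0, "y": -2, "z": 0.4, "wx": 0, "wy": 0, "wz": 0, "gripper": 0},
    {"x": 0, "y": -2.8, "z": 0.6, "wx": 0, "wy": 0, "wz": 0, "gripper": 0},
    {"x": 0, "y": -3.5, "z": 0.7, "wx": 0, "wy": 0, "wz": 0, "gripper": 0}
  ]
}}

```text
clock: 8.72
eef_pos: [0.5331, 0.0601, 0.0411]
orientation: [-0.117, 0.988, -0.104, 0.012]
wrist_force: [0.3, 3.6, -1.4]
finger_gap: -0.0
grip_force: 1.5
```

{"fn": "jog_arm", "kwargs": {
  "commands": [
    {"x": 0, "y": -0.7, "z": 0.1, "wx": 0, "wy": 0, "wz": 0, "gripper": 0},
    {"x": 0, "y": -1.4, "z": 0.3, "wx": 0, "wy": 0, "wz": 0, "gripper": 0},
    {"x": 0, "y": -2, "z": 0.4, "wx": 0, "wy": 0, "wz": 0, "gripper": 0}
  ]
}}

```text
clock: 8.97
eef_pos: [0.5336, 0.0581, 0.0411]
orientation: [-0.117, 0.988, -0.104, 0.012]
wrist_force: [2.0, 4.2, -1.2]
finger_gap: -0.0
grip_force: 1.5
```

{"fn": "jog_arm", "kwargs": {
  "commands": [
    {"x": 0, "y": -0.7, "z": 0.1, "wx": 0, "wy": 0, "wz": 0, "gripper": 0},
    {"x": 0, "y": -1.4, "z": 0.3, "wx": 0, "wy": 0, "wz": 0, "gripper": 0},
    {"x": 0, "y": -2, "z": 0.4, "wx": 0, "wy": 0, "wz": 0, "gripper": 0}
  ]
}}

```text
clock: 9.22
eef_pos: [0.5341, 0.0561, 0.0411]
orientation: [-0.117, 0.988, -0.104, 0.012]
wrist_force: [-0.6, 3.3, -1.7]
finger_gap: -0.002
grip_force: 1.5
```

{"fn": "jog_arm", "kwargs": {
  "commands": [
    {"x": 0, "y": -0.7, "z": 0.1, "wx": 0, "wy": 0, "wz": 0, "gripper": 0},
    {"x": 0, "y": -1.4, "z": 0.3, "wx": 0, "wy": 0, "wz": 0, "gripper": 0},
    {"x": 0, "y": -2, "z": 0.4, "wx": 0, "wy": 0, "wz": 0, "gripper": 0}
  ]
}}

```text
clock: 9.47
eef_pos: [0.5343, 0.0552, 0.0411]
orientation: [-0.117, 0.988, -0.103, 0.012]
wrist_force: [-3.3, 12.7, 1.3]
finger_gap: 0.001
grip_force: 6.3
```

The end stop is reached (13 N at the expected place). I come away.

{"fn": "jog_arm", "kwargs": {
  "commands": [
    {"x": 0, "y": 4, "z": -1, "wx": 0, "wy": 0, "wz": 0, "gripper": 0},
    {"x": 0, "y": 9, "z": -3, "wx": 0, "wy": 0, "wz": 0, "gripper": 0},
    {"x": 0, "y": 8, "z": -25, "wx": 0, "wy": 0, "wz": 0, "gripper": 0},
    {"x": 0, "y": 2, "z": -60, "wx": 0, "wy": 0, "wz": 0, "gripper": 0},
    {"x": 0, "y": -4, "z": -95, "wx": 0, "wy": 0, "wz": 0, "gripper": 0}
  ]
}}

```text
clock: 9.88
eef_pos: [0.5299, 0.0694, 0.1355]
orientation: [-0.117, 0.988, -0.104, 0.011]
wrist_force: [0.2, -0.4, 1.0]
finger_gap: -0.002
grip_force: 0.0
```

{"fn": "jog_arm", "kwargs": {
  "commands": [
    {"x": 10, "y": 20, "z": -30, "wx": 0, "wy": 0, "wz": 0, "gripper": 0},
    {"x": 30, "y": 45, "z": -50, "wx": 0, "wy": 0, "wz": 0, "gripper": 0},
    {"x": 50, "y": 75, "z": -70, "wx": 0, "wy": 0, "wz": 0, "gripper": 0},
    {"x": 60, "y": 105, "z": -80, "wx": 0, "wy": 0, "wz": 0, "gripper": 0},
    {"x": 60, "y": 135, "z": -85, "wx": 0, "wy": 0, "wz": 0, "gripper": 0}
  ]
}}

```text
clock: 10.3
eef_pos: [0.4357, 0.2023, 0.1917]
orientation: [-0.117, 0.988, -0.103, 0.013]
wrist_force: [1.9, 0.3, 0.1]
finger_gap: -0.0
grip_force: 0.0
```

```bash
python3 st.py; python3 look.py w5; python3 - <<'E'
from plant import *
import cv2,numpy as np
a=grab_frame("scene")["pixels"][130:290,150:490]; cv2.imwrite("pics/s5.png",cv2.resize(a,None,fx=2.3,fy=2.3,interpolation=cv2.INTER_CUBIC))
E
```

```text
local [-222.6 -200.3  191.7] F local [0.1 1.9 0.1] tilt [-12.    0.1  -0.3] 10.3
(array([-62.1,  10.5, 132.5]), array([-12. ,   0.1,  -0.3])) [0.43573368 0.2023348  0.1917054 ] 10.3 [-222.56340783 -200.26223285  191.70540132] [1.9177379  0.33272778 0.13717913]
```

View pics/w5.png

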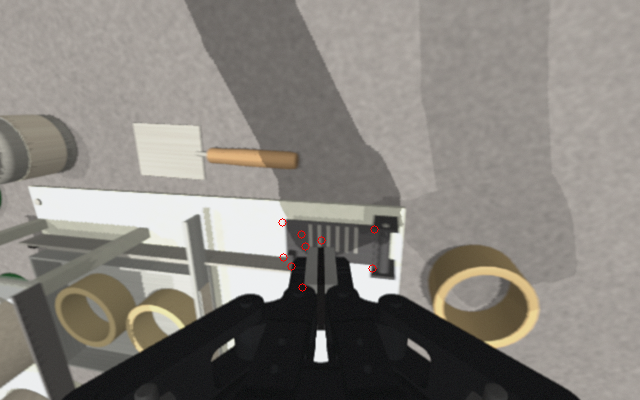

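View pics/s5.png

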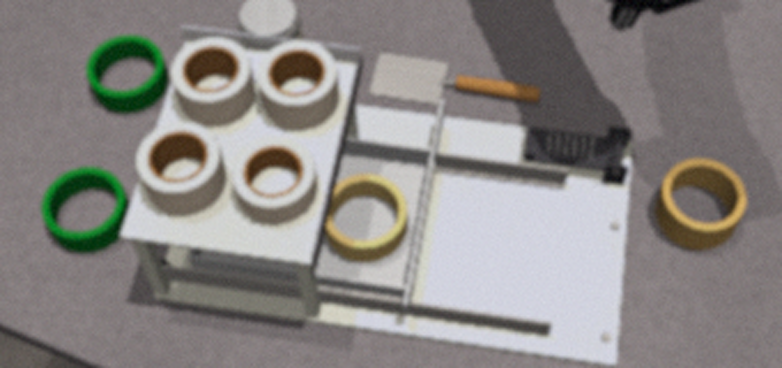

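The wrist view shows both rolls lying flat in the tray at (92,308) and (172,325), and the catch plate at (335,237). The scene view shows the front panel far in, at (425,210), with the knife, tin and spare roll in place and the arm clear. The job is done, so I hand in.

```bash
python3 -c "
from plant import *
print(hand_in())"
```

```text
the job is handed in; nothing more can be done
None
```

I pressed the catch down, pushed the tray's front panel past it and on to the end stop (about 13 N), drew the arm clear, and handed the job in at about 10 s; the rolls lay flat and nothing else moved, though I judged the catch's spring-up only by eye.

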